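Couple the gas bottle at the soda station

ROBOT

A 6-joint arm with a two-finger parallel gripper is mounted at the origin on a cart in front of the work surface, level with it; the furniture and walls round the work are solid. World frame = base frame: x ahead of the robot, y to its left, z up, the work surface at z = 0. Lengths are in mm, angles in rad, forces in N, time in s.
With the tool pointing down it reaches from about 250 to 775 mm from the base axis. Payload 4 kg.
Tool frame: the origin (TCP) lies midway between the tips of the shut fingers; the grasp point (between the pads) lies arm.grasp_offset behind it (arm.grasp_offset is the distance from the TCP to the grasp point, in mm); z points along the fingers, y is the line along which they close (so a half turn about z gives the same grasp; the last joint's range is limited). The gripper opens to 85 mm and grips with 20 to 120 N. Pads are 22 mm wide; open, the fingers measure 114 mm over their backs; the gripper's body (76 mm by 85 mm) begins 54 mm behind the grasp point. The pads swing forward as they close: fully open they stand 13 mm farther back than shut.
Start: joints at [-1.273, 0.087, 1.371, -0, 1.684, -0.103], TCP at [214.584, -506.43, 231.341] pointing down, gripper open.
Joint ranges: [-3.1, 3.1], [-0.76, 2.03], [0.27, 2.55], [-1.08, 4.22], [0.17, 2.65], [-2.57, 2.57]. Speed limits (rad/s): [2.79, 2.79, 3.14, 3.14, 3.14, 3.14].

INTERFACE

Orientations are given as a rotation vector (axis times angle).
In Python, from rig import arm gives the robot as it stands.
- The arm moves only by the tool play_rows, never from a script. Its argument "rows" is one flat list of numbers, 7 for each row, row after row: the turn, a rotation vector about the tool's x, y, z in degrees, then the shift along the tool's x, y, z in mm, then the opening in per cent of the stroke, from 0 (shut) to 100 (fully open). In form: [rx, ry, rz, dx, dy, dz, jaw, rx, ry, rz, dx, dy, dz, jaw, ...]. A call has exactly 5 rows; each row is the pose to reach, as a shift and turn from the pose commanded when the call began, along the tool's axes at that moment; what a row does not reach only later rows make up. A row lasts 1/12 s, in which the tool goes at most 41.7 mm and 7.16 degrees, less where a joint would pass 70% of its speed; a pose out of reach is approached as far as the arm can. A call with a gripper value outside its range is refused whole. The fingers move at their own pace and stop on an object; "newtons" is the grip in N (left out, the last holds). Time passes only in rows, so rows that repeat a pose let the fingers close, or fill a call up. It gives the time, the measured TCP pose, the force, the opening and the grip force at its end, in the units of the state.
- arm.observe(): the state, without advancing time (a new reading comes with each control period).
- arm.get_image(name): name is "scene" or "side" or "wrist"; returns a dict with "image" (384x512x3 uint8, red, green, blue), "intrinsics" (3x3 intrinsics, pixels), "k1" (the pictures are not rectified: a ray, as slopes to the right and down, at radius r is drawn at 1 + k1 r^2 times it, then the intrinsics apply), "extrinsics" (4x4, takes a point from world to camera coordinates). Camera axes: x right, y down, z forward; pixel columns grow to the right and rows downward; lengths in mm; the calibration is good to about 2 mm. A picture is of the moment at which its call begins. There is no depth.
- arm.sign_off(): hands the job in; it is judged then, once.
The state is a dict: "time_s": time; "joint_positions": joint angles; "joint_vel": joint speeds; "joint_efforts": joint torques, N m; "position": TCP position; "orientation": TCP orientation; "force": force on the tool from outside, world axes, zero at the start; "moment": the same for the moment, N m; "opening": opening from 0.0 (shut) to 1.0 (fully open); "finger_force": force on a finger pad.
Only numpy, scipy, OpenCV 4.12 (cv2) and the standard library are available. Lean on these libraries where they do the work, as an engineer would, in place of code of your own. Each camera call takes 0.05 s, during which the arm holds its last target. There are 200 camera calls.

TASK

Connect the green gas bottle to the soda station: pull the blue-flanged sleeve of the coupler back towards the gauge block until it stays back by itself, then slide the bottle along its cradle into the coupler until it is fully home and the sleeve snaps forward again. Leave the cup, glass, pitcher and bell round the station where they are.

Things in the scene. Friction and masses are not known exactly. Their poses are not given: they have to be found in the camera images.
- station: Fixed soda station, base plate 94 x 318 x 6 mm; its place and yaw vary. Origin on the worktop below the coupler's mouth; own +y runs along the coupler's axis (x = 0, 52 mm above the worktop) from coupler to bottle; plate from y = -128 to +190 mm. A steel core 50 mm in diameter carries a sleeve and, under it, two jaws. Sleeve is pulled, and bottle pushed, towards -y.
- gauge (a point): Centre of the round gauge's top, 116 mm above the worktop, on the aluminium block behind the coupler (block 70 mm wide, 90 mm high, y -128 to -88 mm in the station's frame).
- cradle (a point): Middle of the V cradle, on the bottle's axis, 52 mm above the worktop. Two black rails at 45 degrees, from y = 35 to 190 mm in the station's frame, upper edges 41 mm high, 30 mm either side of the axis. Down to z = 32 mm at least 17 mm either side of the axis are free between them, for a finger behind the bottle.
- sleeve (a joint): Pull-back of the spring sleeve in m: 0 forward, 0.024 end stop; 1.5 N at 0, 3 N at the stop. Pulled past 0.019 (best to the stop) the jaws open and, let go, it rests back at about 0.014. With it forward the jaws are shut and bar the bottle. The plug pushed in (10 to 22 N) shuts the jaws, the sleeve first creeps back some 4 mm, then springs to 0 and locks the bottle.
- flange_top (a point): Top of the front (+y) edge of the sleeve's blue flange, 96 mm above the worktop; moves with the sleeve. The flange is a disc 88 mm in diameter, 8 mm thick (towards -y). In front of it (+y) the sleeve's steel barrel, 58 mm in diameter, top 81 mm above the worktop, runs on 36 mm: a fingertip can hook before the flange from above, 14 mm deep. Behind it 47 mm are free when the sleeve is forward.
- gas_bottle: Green bottle lying loose in the V cradle, 0.21 to 0.45 kg, 137 mm long: body 56 mm in diameter, 100 mm long, then towards its own -y a shoulder and a brass plug (neck 16 mm, head 30 mm in diameter, 7 mm thick). Origin on its axis, mid-body, 52 mm above the worktop; +y points from plug to base. It may roll about its axis: its x and z are no guide.
- bottle_base (a point): Centre of the bottle's flat base (56 mm in diameter), the face to push on. It looks to +y of the station and is free up to z = 80 mm.
- plug_tip (a point): Centre of the front face of the bottle's plug head.
- seat (a point): Fixed point on the coupler's axis where plug_tip lies when the bottle is home (within 5 mm along the axis); axes as the station's. At the start plug_tip is 25 to 75 mm from it towards +y.
- espresso_cup: Bystander: loose teal espresso cup, 63 x 73 x 55 mm, behind the coupler; origin under its middle.
- shot_glass: Bystander: loose clear shot glass, 49 mm in diameter, 62 mm high, behind the cradle; origin under its middle.
- milk_pitcher: Bystander: loose steel milk pitcher, 72 x 86 x 94 mm, at the right; origin under its middle.
- counter_bell: Bystander: loose counter bell, 64 mm in diameter, 56 mm high, at the left; origin under its middle.

How it is judged:
By the outcome, as a careful person would: the job done as asked, in the order asked, and still so for the second after the job is handed in, with the robot touching nothing.
It also fails if it takes over 48 s, if anything falls off the work surface, if the arm or the gripper's body presses on something with over 40 N, if the wrist force passes 120 N, or if a joint passes its speed limit or range.

## Working session

There is one attempt and no reset: what is moved stays moved. The work goes in short steps, Python scripts to look and compute and a tool call to move; the robot and the scene stay as the last step left them, time stands still between calls to the robot, and variables do not carry over. Pictures are saved under pics/ and viewed, at most 10 in all, crops included, and the job is handed in when it is done.

Besides the shell and the picture viewer there is one more tool, called after "Request:" as name(argument=value, ...), one argument or row to a line, values as JSON. play_rows: Moves the arm, as the interface text tells. Its arguments: {"type":"object","properties":{"rows":{"type":"array"},"newtons":{"type":"number"}},"required":["rows"]}

```bash
mkdir -p pics; ls; python3 - <<'E'
from rig import arm
import cv2
print(arm.observe(), arm.grasp_offset)
for n in ["scene","side"]:
    d=arm.get_image(n); cv2.imwrite(f"pics/{n}0.png",d["image"][:,:,::-1])
    print(n,d["intrinsics"],d["k1"],d["extrinsics"])
E
```

```text
pics
{'time_s': 0.0, 'joint_positions': array([-1.27309121e+00,  8.79579907e-02,  1.37231463e+00, -2.89937407e-06,
        1.68357890e+00, -1.03117851e-01]), 'joint_vel': array([ 0.00100389, -0.00075185, -0.00126346, -0.00215994, -0.00017135,
       -0.000833  ]), 'joint_efforts': array([ 1.68437946e-04, -3.51858401e+01, -3.13277686e+01, -2.05304009e-04,
        1.05647603e-02,  1.02462653e-05]), 'position': array([ 214.43201227, -505.92180176,  230.10685619]), 'orientation': array([-3.07651005e+00, -6.24957006e-01,  3.48929647e-04]), 'force': array([0.30490861, 0.36177917, 0.72139521]), 'moment': array([-0.01315793, -0.01453576,  0.01143431]), 'finger_force': 0.0, 'opening': 0.9989712438561408} 18.700000000000003
scene [[355.10691318   0.         260.31782299]
 [  0.         355.10691318 188.95914772]
 [  0.           0.           1.        ]] -0.06062152330392758 [[-7.03088341e-01 -7.11030260e-01 -1.01367889e-02  4.12089727e+02]
 [-3.70926588e-01  3.78871019e-01 -8.47862145e-01  2.69488063e+02]
 [ 6.06696177e-01 -5.92361985e-01 -5.30119824e-01  9.22304110e+02]
 [ 0.00000000e+00  0.00000000e+00  0.00000000e+00  1.00000000e+00]]
side [[385.15171643   0.         256.28111744]
 [  0.         385.15171643 189.26821452]
 [  0.           0.           1.        ]] 0.034422090854105976 [[-9.61797962e-01 -2.73559717e-01  1.04767015e-02  5.40121811e+02]
 [-1.55567847e-01  5.14663848e-01 -8.43160583e-01  1.51827062e+02]
 [ 2.25262791e-01 -8.12579968e-01 -5.37559736e-01  1.05769979e+03]
 [ 0.00000000e+00  0.00000000e+00  0.00000000e+00  1.00000000e+00]]
```

View pics/scene0.png

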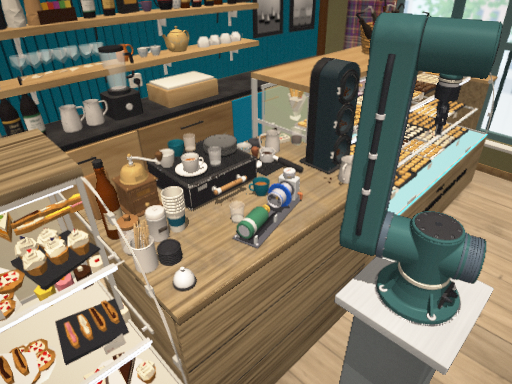

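View pics/side0.png

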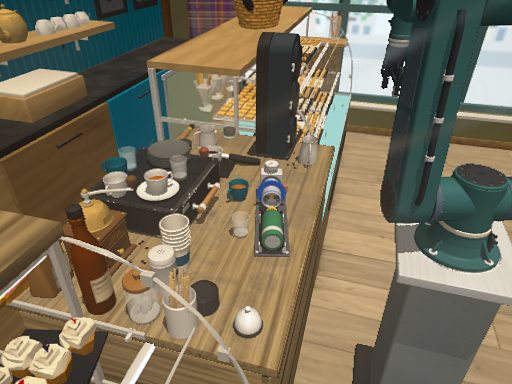

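The station is at about (265,212) in scene and (270,210) in side. I'll enlarge both views.

```bash
python3 - <<'E'
import cv2,numpy as np
a=cv2.imread("pics/scene0.png")[160:250,225:310]; b=cv2.imread("pics/side0.png")[150:265,230:310]
a=cv2.resize(a,None,fx=5,fy=5,interpolation=cv2.INTER_CUBIC);b=cv2.resize(b,None,fx=5,fy=5,interpolation=cv2.INTER_CUBIC)
b=b[:600]
c=np.zeros((600,800,3),np.uint8); 
c[:a.shape[0],:400]=a[:, :400]; c[:b.shape[0],400:800]=b
cv2.imwrite("pics/c0.png",c)
E
```

```text
(no output)
```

View pics/c0.png

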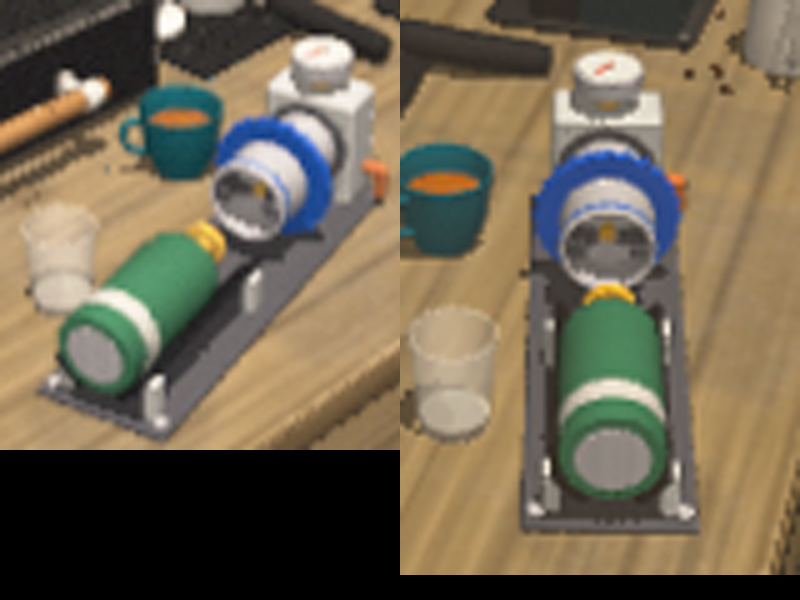

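```bash
cat > h.py <<'E'
import numpy as np, cv2
from scipy.optimize import least_squares
from scipy.spatial.transform import Rotation as R
def proj(d,p):
    E=d["extrinsics"];q=np.asarray(p,float)@E[:3,:3].T+E[:3,3]
    s=q[:,:2]/q[:,2:]; r=(s**2).sum(1,keepdims=True)
    s=s*(1+d["k1"]*r); K=d["intrinsics"]
    return s*[K[0,0],K[1,1]]+K[:2,2]
def st(v,p):
    p=np.asarray(p,float); c,s=np.cos(v[2]),np.sin(v[2])
    return np.c_[v[0]+c*p[:,0]-s*p[:,1], v[1]+s*p[:,0]+c*p[:,1], p[:,2]]
E
python3 - <<'E'
from h import *
from rig import arm
ds=arm.get_image("scene"),arm.get_image("side")
S=lambda x,y:(x/5+225,y/5+160)
D=lambda x,y:((x-400)/5+230,y/5+150)
# gauge, corner(-x? ), corner, base
px=np.array([[S(324,47),S(40,391),S(165,439),S(95,355)],[D(610,65),D(523,529),D(698,530),D(612,458)]])
def f(v,sg=1):
    P=st(v,[[0,-108,116],[-47,190,6],[47,190,6],[0,v[3],52]])
    if sg<0: P[[1,2]]=P[[2,1]]
    return np.concatenate([(proj(d,P)-px[i]).ravel() for i,d in enumerate(ds)])
for sg in(1,-1):
  for y0 in np.arange(-3,3.2,1):
    r=least_squares(f,[500,0,y0,150],args=(sg,),loss="soft_l1")
    if r.cost<60: print(sg,r.x,r.cost,r.fun.reshape(2,4,2).round(1).tolist())
E
```

```text
-1 [512.03587997   5.71813105   6.54046521 190.0530672 ] 2.3283894361409514 [[[-0.5, 0.7], [-1.2, -0.7], [-0.4, -0.2], [-0.1, -0.3]], [[0.2, 0.3], [-0.1, -0.9], [1.0, -0.3], [0.7, 0.1]]]
-1 [5.12035880e+02 5.71813303e+00 2.57279907e-01 1.90053065e+02] 2.328389436140206 [[[-0.5, 0.7], [-1.2, -0.7], [-0.4, -0.2], [-0.1, -0.3]], [[0.2, 0.3], [-0.1, -0.9], [1.0, -0.3], [0.7, 0.1]]]
-1 [512.03587943   5.71813543  12.82365052 190.05306303] 2.3283894361405273 [[[-0.5, 0.7], [-1.2, -0.7], [-0.4, -0.2], [-0.1, -0.3]], [[0.2, 0.3], [-0.1, -0.9], [1.0, -0.3], [0.7, 0.1]]]
-1 [5.12035879e+02 5.71813561e+00 2.57279908e-01 1.90053062e+02] 2.328389436140574 [[[-0.5, 0.7], [-1.2, -0.7], [-0.4, -0.2], [-0.1, -0.3]], [[0.2, 0.3], [-0.1, -0.9], [1.0, -0.3], [0.7, 0.1]]]
-1 [5.12035879e+02 5.71813446e+00 2.57279907e-01 1.90053064e+02] 2.328389436140217 [[[-0.5, 0.7], [-1.2, -0.7], [-0.4, -0.2], [-0.1, -0.3]], [[0.2, 0.3], [-0.1, -0.9], [1.0, -0.3], [0.7, 0.1]]]
-1 [512.03588025   5.71813024 -37.44183194 190.0530681 ] 2.3283894361415634 [[[-0.5, 0.7], [-1.2, -0.7], [-0.4, -0.2], [-0.1, -0.3]], [[0.2, 0.3], [-0.1, -0.9], [1.0, -0.3], [0.7, 0.1]]]
```

```bash
python3 - <<'E'
from h import *
from rig import arm
ds=arm.get_image("scene"),arm.get_image("side")
def ground(d,uv,z=0):
    return least_squares(lambda v:(proj(d,[[v[0],v[1],z]])-uv)[0],[500,0]).x.round()
for n,d,uv in [("tower nearL",1,(257,155)),("tower nearR",1,(291,158)),("tower L scene",0,(302,158)),("tower mid scene",0,(330,172)),("pitcher",1,(308,162)),("pitcher scene",0,(346,181)),("edge",1,(335,150)),("edge",1,(285,345))]:
    print(n,ground(ds[d],uv))
p=st([512,5.7,.2573],[[0,-23,0],[0,210,0]]);print(p)
from scipy.spatial.transform import Rotation as R
print(R.from_rotvec(arm.observe()["orientation"]).as_matrix().round(3))
E
```

```text
tower nearL [ 659. -354.]
tower nearR [ 528. -368.]
tower L scene [ 708. -382.]
tower mid scene [ 544. -364.]
pitcher [ 460. -355.]
pitcher scene [ 455. -349.]
edge [ 374. -486.]
edge [377. 435.]
[[517.8528184  -16.54285316   0.        ]
 [458.56122334 208.78692018   0.        ]]
[[ 0.921  0.39  -0.   ]
 [ 0.39  -0.921  0.001]
 [ 0.    -0.001 -1.   ]]
```

Request:
play_rows(
  rows=[0, 0, -5.4, 31, -23, 0, 0, 0, 0, -10.8, 63, -46, 0, 0, 0, 0, -16.2, 94, -68, 0, 0, 0, 0, -21.6, 126, -91, 0, 0, 0, 0, -27, 157, -114, 0, 0],
  newtons=40,
)

```text
time_s: 0.72
position: [315.2, -338.6, 231.3]
orientation: [2.845, 1.332, 0.0]
force: [1.4, 0.4, -1.0]
opening: 0.301
finger_force: 0.0
```

```bash
cat > go.py <<'E'
import sys
from h import *
from rig import arm
# args: station y, z, [station x], yaw offset ; prints shift/turn in tool axes
y,z=map(float,sys.argv[1:3]); V=[512,5.7,.2573]
o=arm.observe(); M=R.from_rotvec(o["orientation"]).as_matrix()
t=st(V,[[float(sys.argv[3]) if len(sys.argv)>3 else 0,y,z]])[0]
c,s=np.cos(V[2]),np.sin(V[2])
T=np.array([[-s,c,0],[c,s,0],[0,0,-1]]).T
print("t",o["time_s"],"pos",o["position"].round(1),"F",o["force"].round(1),"open",o["opening"])
print("shift",(M.T@(t-o["position"])).round(1),"turn",np.degrees(R.from_matrix(M.T@T).as_rotvec()).round(1))
i=np.linalg.inv(np.array([[c,-s],[s,c]]))@(o["position"][:2]-V[:2]); print("station xy",i.round(1))
E
python3 go.py -15 150
```

```text
t 0.7167 pos [ 315.2 -338.6  231.3] F [ 1.4  0.4 -1. ] open 0.3010102849255561
shift [381.8 -57.1  81.3] turn [  0.    0.  -54.6]
station xy [-277.9 -282.9]
```

Request:
play_rows(
  rows=[0, 0, -5.4, 38, -6, 0, 0, 0, 0, -10.8, 76, -12, 0, 0, 0, 0, -16.2, 115, -17, 0, 0, 0, 0, -21.6, 153, -23, 0, 0, 0, 0, -27, 191, -28, 0, 0],
)

```text
time_s: 1.13
position: [416.6, -174.1, 231.6]
orientation: [2.454, 1.96, 0.0]
force: [0.5, -1.6, -0.2]
opening: -0.002
finger_force: 0.0
```

```bash
python3 go.py -15 150
```

```text
t 1.1333 pos [ 416.6 -174.1  231.6] F [ 0.5 -1.6 -0.2] open -0.002279717785143863
shift [183.2  60.1  81.6] turn [  0.    0.  -27.5]
station xy [-138.  -149.6]
```

Request:
play_rows(
  rows=[0, 0, -6, 38, 12, 10, 0, 0, 0, -12, 76, 25, 20, 0, 0, 0, -18, 114, 37, 40, 0, 0, 0, -23, 150, 49, 60, 0, 0, 0, -27.5, 183, 60, 80, 0],
)

```text
time_s: 1.55
position: [515.7, -11.2, 152.5]
orientation: [1.917, 2.487, 0.001]
force: [1.0, -0.1, 1.0]
opening: 0.001
finger_force: 0.0
```

```bash
python3 go.py -15 84; python3 - <<'E'
from rig import arm
import cv2,numpy as np
from h import *
d=arm.get_image("wrist"); w=d["image"][:,:,::-1].copy()
s=arm.get_image("side")["image"][120:240,200:340,::-1]
cv2.imwrite("pics/w1.png",w)
cv2.imwrite("pics/s1.png",cv2.resize(s,None,fx=5,fy=5,interpolation=cv2.INTER_CUBIC))
V=[512,5.7,.2573]
print(proj(d,st(V,[[0,-33,96],[0,-108,116],[-47,190,6],[47,190,6],[0,3,81],[0,190,52]])).round())
E
```

```text
t 1.55 pos [515.7 -11.2 152.5] F [ 1.  -0.1  1. ] open 0.0011624634627909313
shift [ 2.3  0.6 68.5] turn [ 0.1  0.1 -0. ]
station xy [ -0.7 -17.3]
[[257. 224.]
 [257. 319.]
 [204. -48.]
 [309. -48.]
 [257. 176.]
 [257. -83.]]
```

View pics/w1.png

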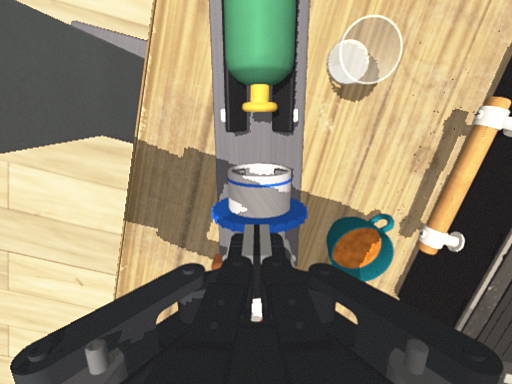

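View pics/s1.png

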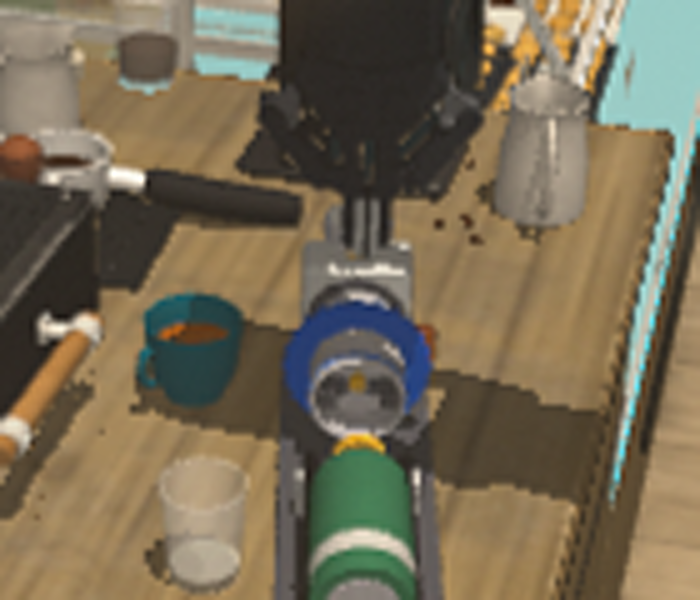

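Request:
play_rows(
  rows=[0, 0, 0, 2, 0, 18, 0, 0, 0, 0, 2, 0, 36, 0, 0, 0, 0, 2, 0, 54, 0, 0, 0, 0, 2, 0, 65, 0, 0, 0, 0, 2, 0, 66, 0],
)

```text
time_s: 2.07
position: [512.2, -11.7, 84.2]
orientation: [-1.923, -2.479, 0.004]
force: [-0.1, 0.0, -1.2]
opening: 0.0
finger_force: 0.0
```

```bash
python3 go.py -15 84
```

```text
t 2.0667 pos [512.2 -11.7  84.2] F [-0.1  0.  -1.2] open 0.00031233585847986305
shift [1.9 4.2 0.2] turn [-0.3 -0.1 -0.3]
station xy [ -4.2 -16.8]
```

Request:
play_rows(
  rows=[0, 0, 0, -4, 2, 0, 0, 0, 0, 0, -8, 2, 0, 0, 0, 0, 0, -12, 2, 0, 0, 0, 0, 0, -16, 2, 0, 0, 0, 0, 0, -20, 2, 0, 0],
)

```text
time_s: 2.48
position: [521.7, -30.1, 87.6]
orientation: [1.924, 2.483, 0.002]
force: [-0.7, 2.8, 0.8]
opening: 0.0
finger_force: 1.8
```

```bash
python3 go.py -46 84
```

```text
t 2.4833 pos [521.7 -30.1  87.6] F [-0.7  2.8  0.8] open 7.147112708964627e-05
shift [-8.9 -0.2  3.6] turn [ 0.1 -0.  -0.3]
station xy [  0.3 -37.1]
```

Request:
play_rows(
  rows=[0, 0, 0, -3, 0, 1, 0, 0, 0, 0, -6, 0, 1, 0, 0, 0, 0, -9, 0, 1, 0, 0, 0, 0, -11, 0, 1, 0, 0, 0, 0, -12, 0, 1, 0],
)

```text
time_s: 2.9
position: [524.3, -40.1, 86.3]
orientation: [-1.923, -2.482, -0.006]
force: [-2.2, 10.5, 5.0]
opening: 0.006
finger_force: 4.9
```

```bash
python3 go.py -46 84
```

```text
t 2.9 pos [524.3 -40.1  86.3] F [-2.2 10.5  5. ] open 0.006065851011398158
shift [ 1.4 -0.3  2.3] turn [ 0.1 -0.2 -0.3]
station xy [  0.3 -47.4]
```

At the end stop (force jumped to about 11 N). I'll ease forward, lift and look.

Request:
play_rows(
  rows=[0, 0, 0, 6, 0, 0, 0, 0, 0, 0, 12, 0, 0, 0, 0, 0, 0, 20, 0, 0, 0, 0, 0, 0, 22, 0, -25, 0, 0, 0, 0, 22, 0, -60, 0],
)

```text
time_s: 3.32
position: [515.1, -19.8, 141.4]
orientation: [-1.918, -2.477, 0.011]
force: [1.5, -0.4, 1.2]
opening: -0.001
finger_force: 0.0
```

```bash
python3 go.py 212 150; python3 - <<'E'
from rig import arm
import cv2,numpy as np
d=arm.get_image("wrist")["image"][100:384,150:370,::-1]
s=arm.get_image("side")["image"][165:265,230:310,::-1]
a=cv2.resize(d,(440,568),interpolation=cv2.INTER_CUBIC);b=cv2.resize(s,(360,450),interpolation=cv2.INTER_CUBIC)
c=np.zeros((568,800,3),np.uint8);c[:,:440]=a;c[:450,440:]=b
cv2.imwrite("pics/c2.png",c)
E
```

```text
t 3.3167 pos [515.1 -19.8 141.4] F [ 1.5 -0.4  1.2] open -0.0008968355243466285
shift [237.5   2.4  -8. ] turn [-0.6 -0.1 -0.2]
station xy [ -3.5 -25.4]
```

View pics/c2.png

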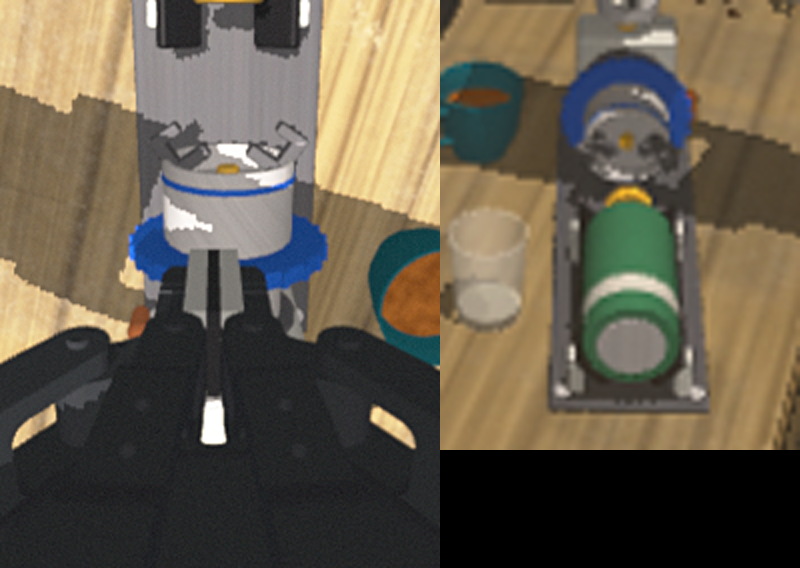

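Jaws are swung open and the sleeve stays back. Next I go behind the bottle.

Request:
play_rows(
  rows=[0, 0, 0, 40, 1, -6, 0, 0, 0, 0, 80, 2, -6, 0, 0, 0, 0, 120, 2, -6, 0, 0, 0, 0, 160, 2, -6, 0, 0, 0, 0, 200, 2, -6, 0],
)

```text
time_s: 3.83
position: [469.7, 174.8, 151.0]
orientation: [1.924, 2.482, -0.002]
force: [0.8, 0.7, -0.2]
opening: 0.003
finger_force: 0.0
```

Request:
play_rows(
  rows=[0, 0, 0, 30, 0, 0, 0, 0, 0, 0, 41, 0, 5, 0, 0, 0, 0, 41, 0, 15, 0, 0, 0, 0, 41, 0, 20, 0, 0, 0, 0, 41, 0, 20, 0],
)

```text
time_s: 4.25
position: [459.3, 211.6, 128.8]
orientation: [-1.925, -2.481, 0.008]
force: [0.5, -0.6, -0.5]
opening: 0.005
finger_force: 0.0
```

```bash
python3 go.py 215 42; python3 - <<'E'
from rig import arm
import cv2,numpy as np
d=arm.get_image("wrist"); 
from h import *
cv2.imwrite("pics/w3.png",d["image"][:,:,::-1])
V=[512,5.7,.2573]
print(proj(d,st(V,[[0,190,80],[-47,190,6],[47,190,6],[0,190,24]])).round())
E
```

```text
t 4.25 pos [459.3 211.6 128.8] F [ 0.5 -0.6 -0.5] open 0.004514296115157379
shift [ 2.7 -1.1 86.8] turn [-0.3  0.1 -0.3]
station xy [  1.5 212.5]
[[255. 236.]
 [210. 204.]
 [301. 204.]
 [255. 210.]]
```

View pics/w3.png

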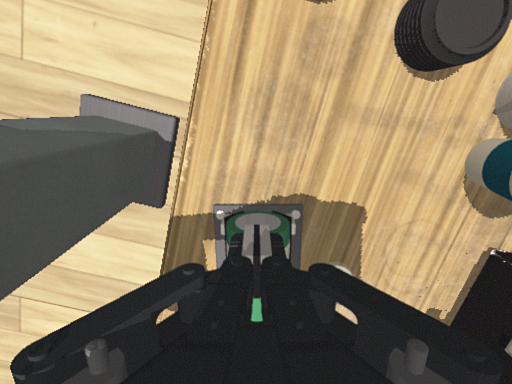

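Request:
play_rows(
  rows=[0, 0, 0, 3, 0, 18, 0, 0, 0, 0, 3, 0, 40, 0, 0, 0, 0, 3, 0, 60, 0, 0, 0, 0, 3, 0, 78, 0, 0, 0, 0, 3, 0, 86, 0],
)

```text
time_s: 4.72
position: [458.6, 214.1, 42.9]
orientation: [-1.926, -2.479, 0.007]
force: [-0.1, -0.1, -0.4]
opening: -0.001
finger_force: 0.0
```

```bash
python3 go.py 200 44
```

```text
t 4.7167 pos [458.6 214.1  42.9] F [-0.1 -0.1 -0.4] open -0.0009154714383263371
shift [-15.2  -1.3  -1.1] turn [-0.3  0.1 -0.4]
station xy [  1.4 215.2]
```

Request:
play_rows(
  rows=[0, 0, 0, -7, 0, -1, 0, 0, 0, 0, -12, 0, -1, 0, 0, 0, 0, -18, 0, -1, 0, 0, 0, 0, -24, 0, -1, 0, 0, 0, 0, -30, 0, -1, 0],
)

```text
time_s: 5.13
position: [468.0, 187.3, 47.9]
orientation: [1.924, 2.482, 0.005]
force: [0.3, 3.8, -0.2]
opening: -0.0
finger_force: 1.9
```

Request:
play_rows(
  rows=[0, 0, 0, -5, 0, 0, 0, 0, 0, 0, -10, 0, 0, 0, 0, 0, 0, -15, 0, 0, 0, 0, 0, 0, -20, 0, 0, 0, 0, 0, 0, -25, 0, 0, 0],
)

```text
time_s: 5.55
position: [474.3, 163.8, 47.8]
orientation: [1.923, 2.483, 0.005]
force: [-0.5, 5.6, 1.2]
opening: 0.001
finger_force: 2.7
```

```bash
python3 go.py 150 44
```

```text
t 5.55 pos [474.3 163.8  47.8] F [-0.5  5.6  1.2] open 0.0010797328860083259
shift [-12.5  -3.7   3.7] turn [ 0.2 -0.1 -0.3]
station xy [  3.7 162.5]
```

Request:
play_rows(
  rows=[0, 0, 0, -4, -1, 1, 0, 0, 0, 0, -8, -2, 2, 0, 0, 0, 0, -12, -2, 2, 0, 0, 0, 0, -16, -2, 2, 0, 0, 0, 0, -20, -2, 2, 0],
)

```text
time_s: 5.97
position: [477.7, 144.4, 46.2]
orientation: [1.923, 2.483, 0.007]
force: [-0.2, 7.2, 3.2]
opening: -0.0
finger_force: 3.2
```

Request:
play_rows(
  rows=[0, 0, 0, -2, 0, 0, 0, 0, 0, 0, -4, 0, 0, 0, 0, 0, 0, -6, 0, 0, 0, 0, 0, 0, -8, 0, 0, 0, 0, 0, 0, -10, 0, 0, 0],
)

```text
time_s: 6.38
position: [478.1, 142.1, 46.8]
orientation: [-1.916, -2.475, -0.022]
force: [-7.0, 29.1, 8.4]
opening: 0.001
finger_force: 14.2
```

```bash
python3 go.py 125 44
```

```text
t 6.3833 pos [478.1 142.1  46.8] F [-7.  29.1  8.4] open 0.0013445386168869007
shift [-15.6  -1.9   2.5] turn [ 0.2 -1.  -0.2]
station xy [  1.9 140.5]
```

```bash
python3 - <<'E'
from rig import arm
import cv2,numpy as np
a=arm.get_image("scene")["image"][160:250,235:305,::-1]
s=arm.get_image("side")["image"][165:255,240:305,::-1]
a=cv2.resize(a,(420,540),interpolation=cv2.INTER_CUBIC);b=cv2.resize(s,(380,526),interpolation=cv2.INTER_CUBIC)
c=np.zeros((540,800,3),np.uint8);c[:,:420]=a;c[:526,420:]=b
cv2.imwrite("pics/c4.png",c); print(arm.observe()["force"])
E
```

```text
[-4.85124352 21.74526964  6.65072173]
```

View pics/c4.png

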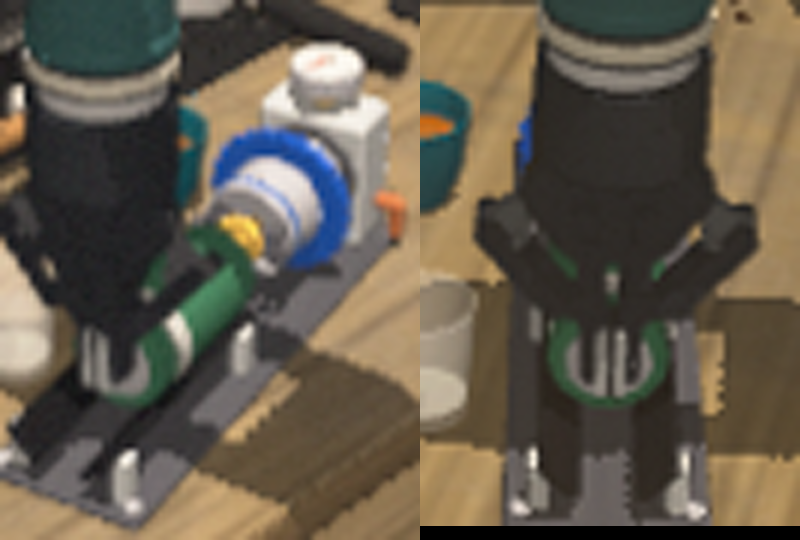

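Request:
play_rows(
  rows=[0, 0, 0, -1, 0, 0, 0, 0, 0, 0, -2, 0, 0, 0, 0, 0, 0, -2, 0, 0, 0, 0, 0, 0, -3, 0, 0, 0, 0, 0, 0, -3, 0, 0, 0],
)

```text
time_s: 6.9
position: [480.0, 135.1, 46.4]
orientation: [-1.92, -2.481, -0.013]
force: [-2.7, 15.4, 4.2]
opening: -0.001
finger_force: 7.7
```

```bash
python3 go.py 125 44
```

```text
t 6.9 pos [480.  135.1  46.4] F [-2.7 15.4  4.2] open -0.0007592591618247406
shift [-8.3 -2.   2.4] turn [ 0.2 -0.5 -0.2]
station xy [  2.  133.3]
```

Moved 7 mm further with the force falling; keep going.

Request:
play_rows(
  rows=[0, 0, 0, -1, 0, 0, 0, 0, 0, 0, -2, 0, 0, 0, 0, 0, 0, -3, 0, 0, 0, 0, 0, 0, -4, 0, 0, 0, 0, 0, 0, -5, 0, 0, 0],
)

```text
time_s: 7.32
position: [480.0, 135.0, 46.6]
orientation: [-1.915, -2.475, -0.024]
force: [-6.4, 30.8, 7.1]
opening: 0.0
finger_force: 15.7
```

```bash
python3 go.py 125 44
```

```text
t 7.3167 pos [480.  135.   46.6] F [-6.4 30.8  7.1] open 0.00046865861639310816
shift [-8.3 -1.9  2.5] turn [ 0.3 -1.1 -0.2]
station xy [  2.  133.2]
```

```bash
python3 - <<'E'
from rig import arm
import cv2,numpy as np
a=arm.get_image("scene")["image"][160:250,235:310,::-1]
cv2.imwrite("pics/c5.png",cv2.resize(a,(500,600),interpolation=cv2.INTER_CUBIC)); print(arm.observe()["force"])
E
```

```text
[-5.64964909 28.20368984  7.73101029]
```

View pics/c5.png

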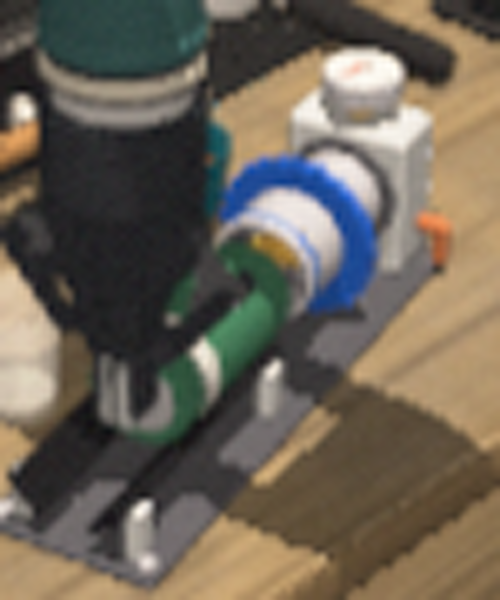

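The flange has sprung forward, with a wide gap to the block, and the plug is in. Now back off and lift.

Request:
play_rows(
  rows=[0, 0, 0, 10, 0, 0, 0, 0, 0, 0, 25, 0, 0, 0, 0, 0, 0, 32, 0, 0, 0, 0, 0, 0, 32, 0, -35, 0, 0, 0, 0, 32, 0, -70, 0],
)

```text
time_s: 7.78
position: [470.5, 155.7, 112.5]
orientation: [-1.921, -2.481, 0.011]
force: [0.9, -0.1, 0.2]
opening: 0.002
finger_force: 0.0
```

Request:
play_rows(
  rows=[0, 0, 0, 0, 0, -40, 0, 0, 0, 0, 30, 0, -70, 0, 0, 0, 0, 60, 0, -70, 0, 0, 0, 0, 90, 0, -70, 0, 0, 0, 0, 90, 0, -70, 0],
)

```text
time_s: 8.2
position: [449.7, 247.1, 185.7]
orientation: [1.919, 2.487, 0.004]
force: [-0.0, -0.6, 0.3]
opening: -0.001
finger_force: 0.0
```

```bash
python3 - <<'E'
from rig import arm
from h import *
d=arm.get_image("scene");f=arm.get_image("side")
a=d["image"][160:250,225:305,::-1];s=f["image"][150:255,230:305,::-1]
a=cv2.resize(a,(400,450),interpolation=cv2.INTER_CUBIC);b=cv2.resize(s,(400,560),interpolation=cv2.INTER_CUBIC)
c=np.zeros((560,800,3),np.uint8);c[:450,:400]=a;c[:,400:]=b
cv2.imwrite("pics/c6.png",c); o=arm.observe();print(o["force"],o["position"],o["time_s"])
V=[512,5.7,.2573]
P=st(V,[[0,122,52],[0,-33,96],[0,-47,96]])
print((proj(d,P)-[225,160])*5,(proj(f,P)-[230,150])*5.333+[400,0])
E
```

```text
[ 0.13960377 -0.75804699 -0.87245837] [450.25862573 243.73783536 184.41676244] 8.3
[[153.41936914 294.42687395]
 [270.86544033 122.85017335]
 [280.49341067 113.59359673]] [[627.78773494 401.1472623 ]
 [625.90679319 167.12755228]
 [625.5248637  154.19672075]]
```

View pics/c6.png

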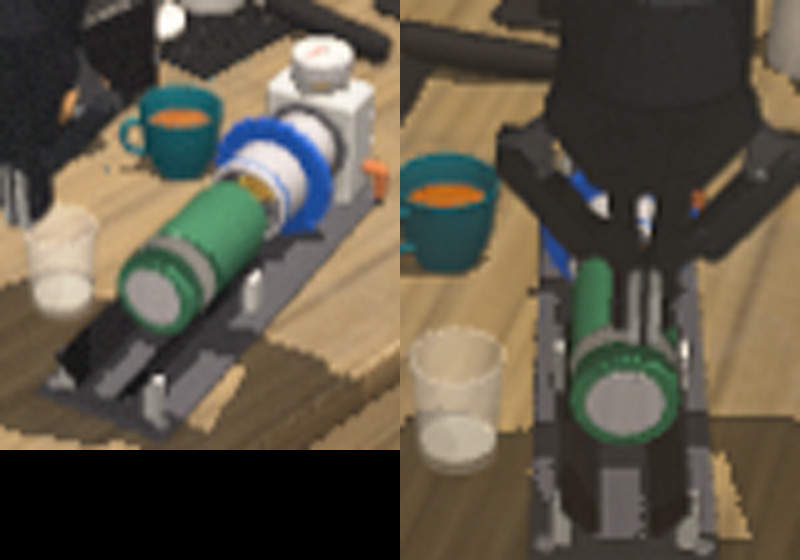

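The flange is exactly where it began, fully forward. The bottle's base matches the predicted home position, and the cup and glass haven't moved.

```bash
python3 -c "
from rig import arm
print(arm.sign_off())"
```

```text
the job is handed in; nothing more can be done
None
```

The gas bottle is pushed home in the coupler and the sleeve has snapped forward again; the cup and glass are where they were, the arm went nowhere near the pitcher or bell, and the job was handed in at about 8.3 s.

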